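# Set the depth stop to the setting block and lock it

## Task

Set the depth stop on the little grey stand: slacken the lever nut, wind the T-handled screw down until its sprung foot bears lightly but definitely on the wooden setting block underneath, then tighten the lever nut again, to about 13 N at the end of its lever. Never turn the screw while the nut still bites. Leave the block in place under the foot, do not crush it, and do not disturb the other things on the bench.

Things in the scene. Friction and masses are not known exactly. Their poses are not given: they have to be found in the camera images.
- stand: fixed grey C-shaped stand; origin on the bench under the vertical screw axis. Base plate 130 (x) x 190 (y -70 to 120) x 14 mm; column 46 x 36 mm at y = 98 mm; arm top 98 mm; its arm ends in a boss 48 mm wide, 74 to 100 mm high, on the axis. On the axis from the boss up: washer, lever nut, T-handled screw.
- washer: steel washer 42 mm wide, 2.5 mm thick, fixed on the boss; origin at its underside's centre, 100 mm above the bench; the nut presses on it. Tight: the post was pushed clockwise, square to the lever, with about 13 N while turning (11 to 14.8 N is right, 17 N overtightens). From the bite on the push climbs by about 27 N per rad above the nut's running 8.3 N.
- nut (a joint): jam nut angle, rad, 0 at the start. Positive = anticlockwise from above = slacker; range -0.7 to 1.2. A stiff self-locking nut: about 8.3 N at the post turns it anywhere, and it stays as left, tight or slack. It bites from some angle between -0.05 and 0.27 downwards, different each time, so the start may be anything from just touching to hard tight. Open it to 0.7 to 1.0.
- post (a point): grip point of the nut's upright round post, 16 mm diameter, top 159 mm and grip point 142 mm above the bench, at the end of the nut's lever, 90 mm from the screw axis. At nut = 0 the lever points along the stand's -y; the lever's bar lies 105 to 116 mm above the bench.
- screw (a joint): screw angle, rad, 0 at the start. Positive = clockwise from above = foot goes down, 4 mm per rad; range -2.5 to 4.5. Turning it while the nut bites strips it. It takes about 0.24 N m to turn and stays as left; once the foot has met the block this rises by about 0.15 N m per rad. Friction also holds back a hand that has stopped: judge by the change from the free turn, read the same way.
- bar (a point): centre of the screw's T-handle: a flat-sided bar 60 mm long, 16 mm thick, 22 mm high, 150 mm above the bench (it turns without rising or sinking); at screw = 0 the bar lies along the stand's x. It sits on a stem 12 mm in diameter. This frame turns with the screw: its x axis is along the bar.
- spindle: the spindle that the screw drives down out of the boss, with the foot at its lower end; origin on the axis, 90 mm above the bench at screw = 0. The foot, a steel disc 22 mm wide, starts 1 to 6.8 mm above the block (not measured). Its spring gives 10 N per mm, 40 N per rad of screw. Right is about 27 N, 0.7 rad past first touch; 12 to 42 N will do; over 65 N crushes the block.
- block: loose dark wooden setting block 56 (x) x 44 (y) x 30 mm lying on the stand's base plate under the foot; origin at the centre of its underside.
- offcut: bystander: wooden offcut 190 x 44 x 22 mm lying on the bench; origin at the centre of its underside; leave alone
- driver: bystander: screwdriver lying on the bench; leave alone
- jar: bystander: amber glass jar with steel cap, 60 mm wide, 85 mm tall, upright; origin at the centre of its underside; leave alone
Mind the look-alikes: they are no part of the job. What is meant by the block is not green or orange, and is the larger of those in its own colour.

How it is judged:
By the outcome, as a careful person would: the job done as asked, in the order asked, and still so for the second after the job is handed in, with the robot touching nothing.
It also fails if it takes over 72 s, if anything falls off the work surface, if the arm or the gripper's body presses on something with over 40 N, if the wrist force passes 120 N, or if a joint passes its speed limit or range.

## Robot

A 6-joint arm with a two-finger parallel gripper is mounted at the origin on the work surface. World frame = base frame: x ahead of the robot, y to its left, z up, the work surface at z = 0. Lengths are in mm, angles in rad, forces in N, time in s.
With the tool pointing down it reaches from about 275 to 825 mm from the base axis. Payload 4.9 kg.
Tool frame: the origin (TCP) lies at the very end of the fingers, on their centre line; the grasp point (between the pads) lies 19 mm behind it; z points along the fingers, y is the line along which they close (so a half turn about z gives the same grasp; the last joint's range is limited). The gripper opens to 85 mm and grips with 20 to 120 N. Pads are 22 mm wide; open, the fingers measure 114 mm over their backs; the gripper's body (76 mm by 85 mm) begins 54 mm behind the grasp point. The pads swing forward as they close: fully open they stand 13 mm farther back than shut.
Start: joints at [1.002, 0.326, -0.193, 1.052, 0, 1.437], TCP at [231.673, 498.845, 231.281] pointing down, gripper open.
Joint ranges: [-2.65, 2.65], [-0.97, 1.79], [-1.3, 1.35], [-1.93, 2.1], [-1.47, 1.37], [-3.14, 3.14]. Speed limits (rad/s): [2.57, 2.57, 3.14, 3.14, 3.14, 3.14].

## Interface

Orientations are given as [roll, pitch, yaw] about the fixed x, y, z axes, in that order (R = Rz(yaw) Ry(pitch) Rx(roll)).
In Python, from bench import bot, solve_ik, imaging gives the robot as it stands. Calls block until the motion is done:
- bot.move_ptp(position, orientation): joint-space move of the TCP to a pose.
- bot.movel(position, rot=None, max_speed=150, threshold=None): straight line of the TCP; rot=None keeps the orientation; max_speed is the mean speed in mm/s. With threshold (N) it stops when the force on the tool has changed by that much, and returns True; else False.
- bot.move_j(angles): joint-space move.
- bot.grip(opening, effort=None): opening from 0.0 (shut) to 1.0 (fully open); effort is the grip in N (None keeps the last); returns when the fingers have stopped.
- bot.dwell(seconds).
- solve_ik(position, orientation): joint angles nearest the present ones, or None.
- bot.get_state(): the state.
- imaging.capture(name): name is "scene" or "top" or "wrist"; returns the picture (480x640x3 uint8, blue, green, red); there is no depth.
- imaging.camera_model(name): a dict with "K" (3x3 intrinsics, pixels), "k1" (the pictures are not rectified: a ray, as slopes to the right and down, at radius r is drawn at 1 + k1 r^2 times it, then the intrinsics apply), "position" and "rotation" of the camera in the world. Camera axes: x right, y up, looking along -z (the intrinsics and any distortion apply to the point x, -y, -z); pixel columns grow to the right and rows downward; lengths in mm; the calibration is good to about 2 mm. A picture is of the moment at which its call begins: read the wrist's pose just before it. camera_model takes no time and is no camera call; for the wrist camera it gives the pose at the moment of the call.
A pose or a line that the arm cannot do raises bot.IKError and nothing moves.
- bot.sign_off(): hands the job in; it is judged then, once.
The state is a dict: "t": time; "qpos": joint angles; "joint_velocities": joint speeds; "effort": joint torques, N m; "tcp_pos": TCP position; "orientation": TCP orientation; "contact_force": force on the tool from outside, world axes, zero at the start; "wrist_torque": the same for the moment, N m; "opening": opening from 0.0 (shut) to 1.0 (fully open); "gripper_force": force on a finger pad.
Only numpy, scipy, OpenCV 4.12 (cv2) and the standard library are available. Lean on these libraries where they do the work, as an engineer would, in place of code of your own. Each camera call takes 0.05 s, during which the arm holds its last target. There are 200 camera calls.

## Working session

There is one attempt and no reset: what is moved stays moved. The work goes in short steps, each a Python script; the robot and the scene stay as the last script left them, time stands still between calls to the robot, and variables do not carry over. Pictures are saved under pics/ and viewed, at most 10 in all, crops included, and the job is handed in when it is done.

```bash
ls; mkdir -p pics; python3 - <<'E'
from bench import bot, imaging
import cv2
for n in ("scene","top"):
    cv2.imwrite(f"pics/{n}0.png",imaging.capture(n)); print(n,imaging.camera_model(n))
s=bot.get_state(); print(s)
E
```

```text
pics
scene {'K': array([[619.18122426,   0.        , 317.35447621],
       [  0.        , 619.18122426, 244.07560946],
       [  0.        ,   0.        ,   1.        ]]), 'k1': -0.19572020798268597, 'position': array([1210.26855911, -430.10272541,  895.7234317 ]), 'rotation': array([ 0.78926   , -0.00637667,  1.00667694])}
top {'K': array([[584.53854575,   0.        , 323.75016338],
       [  0.        , 584.53854575, 245.60763177],
       [  0.        ,   0.        ,   1.        ]]), 'k1': -0.009806249414637556, 'position': array([ 341.85064109,   -6.59035981, 1239.00950516]), 'rotation': array([ 0.16782738,  0.01884263, -1.56248091])}
{'t': 0.1, 'qpos': array([ 1.00183336e+00,  3.26869339e-01, -1.93502747e-01,  1.05199519e+00,
       -1.22935720e-05,  1.43658663e+00]), 'joint_velocities': array([-0.00029407, -0.00134153,  0.00229983,  0.00100655, -0.00210375,
       -0.00063452]), 'effort': array([ 5.86281058e-04, -4.44241297e+01,  2.63036621e+01,  7.90518417e-03,
       -1.28910547e-04, -1.28585876e-05]), 'tcp_pos': array([231.36251565, 498.38633829, 230.57320747]), 'orientation': array([-3.14003418e+00, -1.98021781e-04,  2.70683924e+00]), 'contact_force': array([ 0.11213898, -0.29434933,  0.66967025]), 'wrist_torque': array([-0.03669356,  0.02136973,  0.03239621]), 'gripper_force': 0.0, 'opening': 0.9977191741131335}
```

View pics/scene0.png

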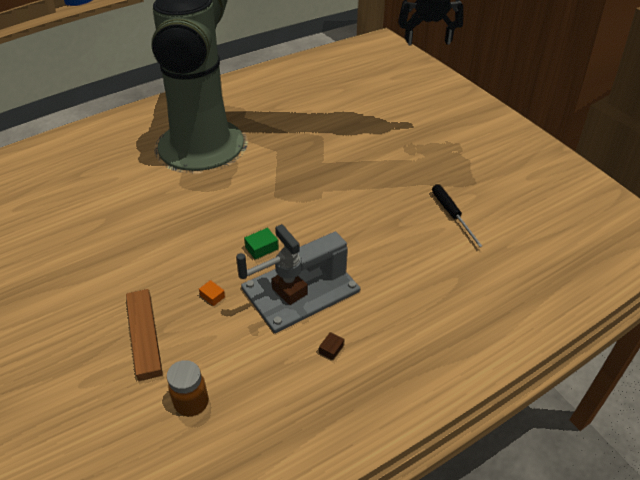

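View pics/top0.png

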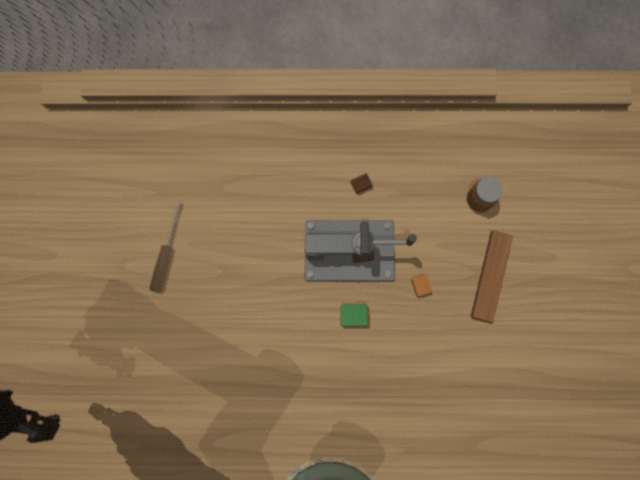

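Candidates for the block: dark brown under the foot (scene 289,287), small dark brown (331,346), green (261,243) and orange (211,293). The one under the foot fits, because it is the larger of the two dark ones. I'll enlarge to confirm.

```bash
python3 - <<'E'
import cv2
a=cv2.imread("pics/scene0.png")[220:365,200:370]; b=cv2.imread("pics/top0.png")[205:295,290:440]
cv2.imwrite("pics/c1.png",cv2.resize(a,None,fx=4,fy=4,interpolation=3)); cv2.imwrite("pics/c2.png",cv2.resize(b,None,fx=5,fy=5,interpolation=3))
E
```

```text
(no output)
```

View pics/c1.png

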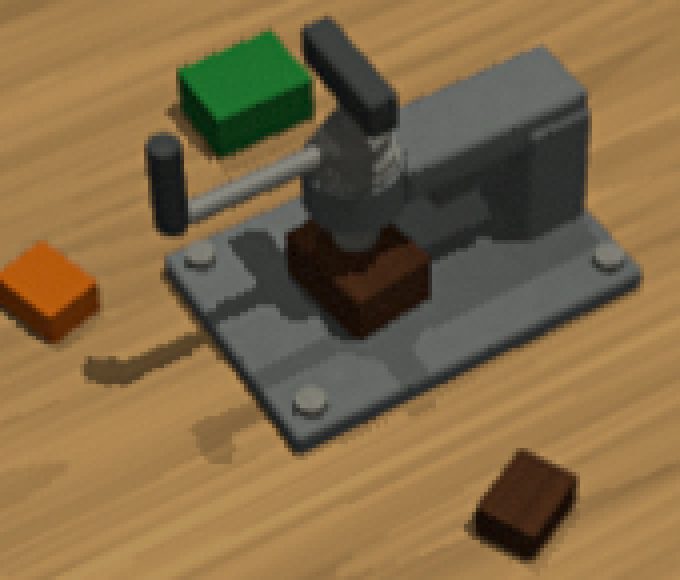

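View pics/c2.png

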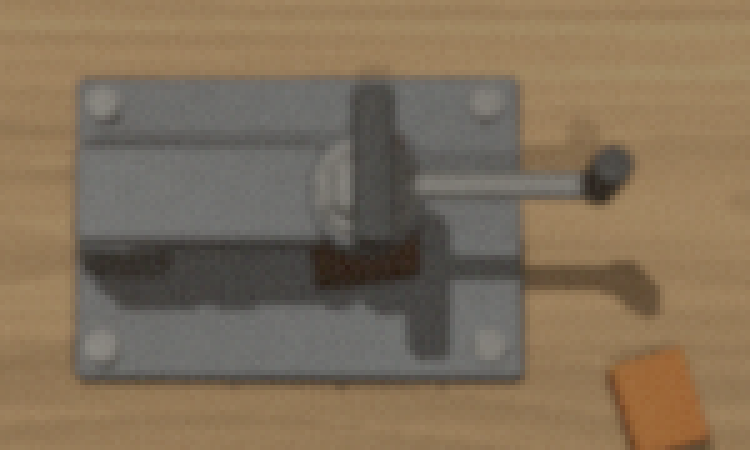

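The block under the foot is the larger dark one. The post top is at scene crop (164,143) and top crop (613,161), and the plate corners are clear in both. Next I turn these pixels into positions.

```bash
cat > vis.py <<'E'
import numpy as np
from scipy.spatial.transform import Rotation as R
from bench import imaging
def ray(n,u,v,cm=None):
    c=cm or imaging.camera_model(n); K=c["K"]
    d=np.array([(u-K[0,2])/K[0,0],(v-K[1,2])/K[1,1]]); p=d.copy()
    for _ in range(20): p=d/(1+c["k1"]*(p@p))
    return np.array(c["position"]), R.from_euler("xyz",c["rotation"]).apply([p[0],-p[1],-1])
def at(n,u,v,z,cm=None):
    o,d=ray(n,u,v,cm); return (o+d*(z-o[2])/d[2]).round(1)
E
python3 - <<'E'
from vis import *
T=lambda x,y,z: at("top",(x+.5)/5-.5+290,(y+.5)/5-.5+205,z)
S=lambda x,y,z: at("scene",(x+.5)/4-.5+200,(y+.5)/4-.5+220,z)
print("corners",[T(*p,14) for p in((77,78),(518,78),(522,380),(77,382))])
print("corners S left,front,right",[S(*p,14) for p in((166,258),(298,438),(640,270))])
print("post",T(613,161,159),S(164,143,159))
print("bar ends top",T(373,80,161),T(373,242,161),S(318,25,161),S(382,100,161))
E
```

```text
corners [array([604.2,  58.9,  14. ]), array([ 605.1, -129.8,   14. ]), array([ 475.5, -130. ,   14. ]), array([473.4,  57.1,  14. ])]
corners S left,front,right [array([ 477. , -131.2,   14. ]), array([ 603.5, -130.7,   14. ]), array([602.5,  55.8,  14. ])]
post [ 542.3 -150.4  159. ] [ 540.4 -151.6  159. ]
bar ends top [572.5 -60.5 161. ] [510.8 -60.3 161. ] [514.  -62.6 161. ] [568.4 -62.7 161. ]
```

```bash
cat > h.py <<'E'
import numpy as np
from math import pi,sin,cos
from bench import bot, imaging, solve_ik
A=np.array([540.5,-61.3])
def post(f,z,r=90.0): return [A[0]+r*sin(f),A[1]-r*cos(f),z],[pi,0,pi/2+f]
def rd(n=8,dt=0.02):
    F=[];M=[]
    for _ in range(n):
        s=bot.get_state(); F.append(s["contact_force"]); M.append(s["wrist_torque"]); bot.dwell(dt)
    return np.mean(F,0),np.mean(M,0),np.std(F,0).max(),s
E
python3 - <<'E'
from h import *; import cv2
p,o=post(0,230); print(solve_ik(p,o))
bot.move_ptp(p,o); bot.dwell(.2)
cm=imaging.camera_model("wrist"); im=imaging.capture("wrist"); cv2.imwrite("pics/w1.png",im)
import pickle; pickle.dump(cm,open("cm1.pkl","wb"))
f,m,s,st=rd(); print(f,m,s,st["t"],st["tcp_pos"],st["orientation"],cm["position"])
E
```

```text
[-0.40444834  0.34785349 -0.16464503  1.05829782  0.          1.16634798]
[ 0.31411832 -0.3032654  -0.24203636] [-0.00049323 -0.00343314 -0.01658776] 0.3622711560119771 3.0167 [ 540.55193841 -151.04272052  229.97276123] [-3.14154321e+00 -2.23510779e-05  1.57126120e+00] [539.95617949 -80.47445821 373.59487136]
```

View pics/w1.png

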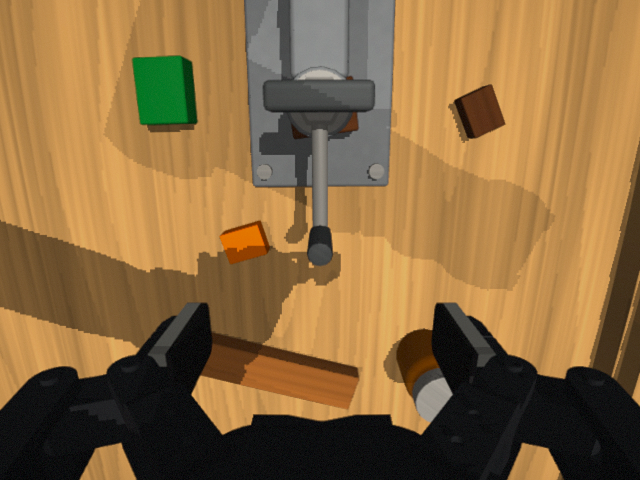

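The wrist view shows the post top at (320,254) and the T-bar spanning columns 264 to 375, rows 80 to 110. Everything is clear around the post.

```bash
python3 - <<'E'
from vis import *; import pickle
cm=pickle.load(open("cm1.pkl","rb"))
print("post",at("",320,254,159,cm),"bar",at("",264,92,161,cm),at("",375,92,161,cm),"plate",at("",254,186,14,cm),at("",388,184,14,cm))
E
python3 - <<'E'
from h import *
p,o=post(0,150); bot.movel(p,o,120)
p,o=post(0,123); bot.movel(p,o,60)
f0,m0,_,_=rd()
bot.grip(0.3,40) if False else bot.grip(0.0,30)
f,m,s,st=rd(); print("grip",(f-f0).round(2),(m-m0).round(3),st["opening"],st["gripper_force"],st["t"],st["tcp_pos"].round(2))
np.save("f0.npy",f0)
E
```

```text
post [ 539.2 -151.8  159. ] bar [509.6 -60.8 161. ] [568.5 -60.8 161. ] plate [ 475.9 -131.8   14. ] [ 603.6 -129.9   14. ]
grip [-1.19 -0.25  1.6 ] [-0.006  0.214  0.037] 0.1740637573339465 29.208773374557495 5.3333 [ 540.45 -151.36  123.14]
```

```bash
sed -i 's/540.5,-61.3/539.8,-61.3/' h.py; python3 - <<'E'
from h import *
f0=np.load("f0.npy")
for f in [.05,.1,.15,.2,.25,.3,.4,.5,.6,.7,.8,.86]:
    p,o=post(f,123); bot.movel(p,o,40)
    F,m,s,st=rd(3,.01); d=F-f0; a=np.array(st["tcp_pos"][:2])-A
    print(f,"tan",round(d[0]*cos(f)+d[1]*sin(f),2),"rad",round(d[0]*sin(f)-d[1]*cos(f),2),"z",d[2].round(2),"ang",round(np.arctan2(a[0],-a[1]),3),round(st["t"],2))
E
```

```text
0.05 tan -0.56 rad 0.53 z 2.05 ang 0.052 5.62
0.1 tan -1.4 rad 0.15 z 3.11 ang 0.1 5.9
0.15 tan -3.2 rad -0.48 z 4.37 ang 0.147 6.18
0.2 tan -3.21 rad 0.57 z 3.92 ang 0.196 6.47
0.25 tan -4.32 rad -0.46 z 4.89 ang 0.245 6.75
0.3 tan -3.75 rad 0.2 z 4.97 ang 0.295 7.03
0.4 tan -3.65 rad -0.78 z 4.85 ang 0.396 7.43
0.5 tan -3.76 rad -1.44 z 4.23 ang 0.496 7.83
0.6 tan -3.52 rad -1.02 z 4.7 ang 0.596 8.23
0.7 tan -3.49 rad -2.07 z 4.78 ang 0.696 8.63
0.8 tan -3.53 rad -2.34 z 4.58 ang 0.795 9.03
0.86 tan -2.82 rad -2.39 z 4.58 ang 0.854 9.34
```

```bash
python3 - <<'E'
from h import *; import cv2
bot.grip(1.0)
p,o=post(.86,215); bot.movel(p,o,150)
B=lambda s,z:([A[0],A[1],z],[pi,0,pi-s])
for s in (0,1.5,3.0): print(solve_ik(*B(s,135)))
p,o=B(0,215); bot.move_ptp(p,o)
im=imaging.capture("top"); cv2.imwrite("pics/t2.png",im)
bot.movel(B(0,170)[0],o,120); bot.movel(B(0,135)[0],o,60)
f0,m0,_,_=rd(); np.save("b0.npy",[f0,m0])
bot.grip(0.0,45); F,m,s,st=rd()
print((F-f0).round(2),(m-m0).round(3),st["opening"],st["gripper_force"],st["tcp_pos"].round(2),st["qpos"].round(3),st["t"])
E
```

```text
[-0.24897008  0.39796699 -0.35115227  0.82167706  0.         -0.24897008]
[-0.24897008  0.39796699 -0.35115227  0.82167706  0.          1.25102992]
[-0.24897008  0.39796699 -0.35115227  0.82167706  0.          2.75102992]
[-0.6   1.37  2.13] [0.207 0.157 0.158] 0.17805007295463862 45.142945647239685 [539.84 -61.1  135.17] [-0.249  0.398 -0.351  0.822  0.    -0.249] 13.6583
```

```bash
cat > turn.py <<'E'
from h import *
import sys
f0,m0=np.load("b0.npy")
a,b,st=map(float,sys.argv[1:4])
q=np.array(bot.get_state()["qpos"]); 
Q0=np.load("q0.npy") if a>0 else q.copy()
if a==0: np.save("q0.npy",Q0)
for s in np.arange(a+st,b+1e-6,st):
    t=Q0.copy(); t[5]+=s; bot.move_j(t); 
    F,m,_,S=rd(8,.012); d=F-f0
    print(round(s,2),"tz",(m-m0)[2].round(4),"txy",(m-m0)[:2].round(3),"F",d.round(1),"q6",round(S["qpos"][5]-Q0[5],3),"eff6",round(S["effort"][5],3),"g",round(S["gripper_force"],1),"t",round(S["t"],2))
E
python3 turn.py 0 0.6 0.1
```

```text
0.1 tz -0.257 txy [0.081 0.115] F [-0.8  0.9  1.3] q6 0.098 eff6 -0.222 g 45.0 t 13.98
0.2 tz -0.2145 txy [0.026 0.159] F [-0.6  0.5  1.3] q6 0.197 eff6 -0.2 g 45.0 t 14.3
0.3 tz -0.2172 txy [-0.103  0.207] F [-0.9 -0.   1.5] q6 0.297 eff6 -0.195 g 45.0 t 14.62
0.4 tz -0.2135 txy [-0.266  0.253] F [-1.5 -1.2  1.7] q6 0.397 eff6 -0.193 g 45.0 t 14.93
0.5 tz -0.2063 txy [-0.45   0.325] F [-1.4 -1.8  1.8] q6 0.497 eff6 -0.192 g 45.0 t 15.25
0.6 tz -0.2113 txy [-0.667  0.426] F [-2.  -2.8  2. ] q6 0.597 eff6 -0.192 g 45.1 t 15.57
```

```bash
sed -i '$a\    if abs(S["effort"][5])>0.285: print("STOP"); break' turn.py; python3 turn.py 0.6 1.2 0.1
```

```text
0.7 tz -0.2276 txy [-0.871  0.515] F [-2.7 -4.2  2. ] q6 0.697 eff6 -0.19 g 45.1 t 15.88
0.8 tz -0.242 txy [-0.93   0.602] F [-2.8 -4.4  2.2] q6 0.798 eff6 -0.234 g 45.2 t 16.2
0.9 tz -0.2447 txy [-0.969  0.592] F [-3.3 -4.7  2.6] q6 0.898 eff6 -0.234 g 45.2 t 16.52
1.0 tz -0.2351 txy [-0.978  0.652] F [-3.  -4.7  2.8] q6 0.998 eff6 -0.234 g 45.2 t 16.83
1.1 tz -0.2356 txy [-0.996  0.682] F [-3.2 -4.8  2.6] q6 1.098 eff6 -0.234 g 45.2 t 17.15
1.2 tz -0.2395 txy [-1.001  0.705] F [-3.5 -5.1  3. ] q6 1.198 eff6 -0.23 g 45.2 t 17.47
```

```bash
python3 turn.py 1.2 1.8 0.1
```

```text
1.3 tz -0.2337 txy [-1.03   0.754] F [-3.7 -5.1  3.2] q6 1.298 eff6 -0.216 g 45.2 t 17.78
1.4 tz -0.2267 txy [-1.03   0.789] F [-4.2 -5.2  3.5] q6 1.398 eff6 -0.203 g 45.3 t 18.1
1.5 tz -0.2001 txy [-1.045  0.817] F [-4.2 -5.   3.4] q6 1.498 eff6 -0.189 g 45.3 t 18.42
1.6 tz -0.1892 txy [-1.032  0.84 ] F [-4.5 -5.1  3.7] q6 1.598 eff6 -0.175 g 45.3 t 18.73
1.7 tz -0.1936 txy [-1.053  0.891] F [-4.4 -5.3  3.7] q6 1.698 eff6 -0.162 g 45.3 t 19.05
1.8 tz -0.1575 txy [-1.028  0.92 ] F [-4.9 -5.5  4. ] q6 1.798 eff6 -0.148 g 45.4 t 19.37
```

```bash
python3 - <<'E'
import cv2,numpy as np
from bench import imaging
a=imaging.capture("scene"); b=imaging.capture("wrist"); cv2.imwrite("pics/s3.png",a); cv2.imwrite("pics/w3.png",b)
a0=cv2.imread("pics/scene0.png")
c=lambda i:cv2.resize(i[225:320,235:335],None,fx=4,fy=4,interpolation=3)
w=cv2.resize(b,(480,360))[:380]
out=np.zeros((600,800,3),np.uint8); out[:380,:400]=c(a0); out[:380,400:]=c(a)
cv2.imwrite("pics/c3.png",out[:380]); 
E
```

```text
(no output)
```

View pics/c3.png

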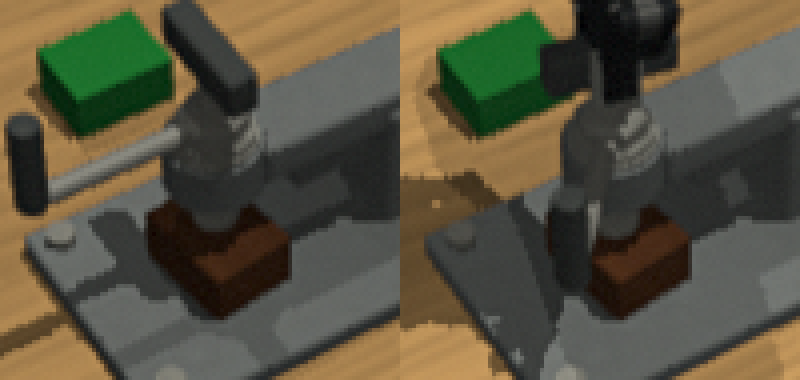

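View pics/w3.png

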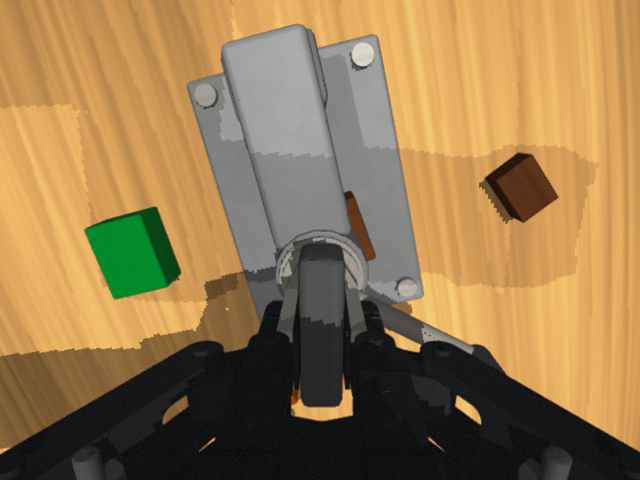

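```bash
python3 - <<'E'
import numpy as np,cv2
from scipy.spatial.transform import Rotation as R
from bench import imaging
c=imaging.camera_model("scene");K=c["K"]
def pr(P):
    v=R.from_euler("xyz",c["rotation"]).inv().apply(np.array(P)-c["position"]); p=np.array([v[0],-v[1]])/-v[2]; p=p*(1+c["k1"]*(p@p))
    u=K[0,0]*p[0]+K[0,2],K[1,1]*p[1]+K[1,2]; return ((np.array(u)-[235,225]+.5)*4).round(1)
for z in (44,46,48,50,51,60,74): print(z,pr([539.8+11*.876,-61.3-11*.482,z]))
print("boss front",pr([539.8+24*.876,-61.3-24*.482,74]),"plate corner",pr([604.3,-131,14]))
for n in ("scene0","s3"):
    i=cv2.cvtColor(cv2.imread(f"pics/{n}.png"),6)
    for x in (289,290,291,292): print(n,x,i[274:292,x])
E
```

```text
44 [218.9 240. ]
46 [218.8 237.1]
48 [218.7 234.2]
50 [218.6 231.2]
51 [218.5 229.8]
60 [218.  216.6]
74 [217.2 195.7]
boss front [218.  217.2] plate corner [158.8 420.1]
scene0 289 [42 42 40 43 47 49 51 52 42 23 22 17 16 15 33 44 45 48]
scene0 290 [42 44 42 42 47 47 51 48 40 20 19 16 19 17 32 45 44 47]
scene0 291 [43 44 41 43 48 53 51 46 33 20 19 20 20 25 37 42 43 45]
scene0 292 [45 46 43 47 49 49 46 41 26 17 15 16 33 43 45 46 42 44]
s3 289 [47 46 47 48 51 52 54 57 56 59 45 21 19 18 39 51 51 51]
s3 290 [49 46 49 50 50 54 56 57 59 52 39 20 17 24 37 50 49 51]
s3 291 [52 48 49 48 52 53 57 57 58 48 30 18 22 27 39 50 49 51]
s3 292 [49 49 52 49 53 57 57 58 55 45 22 21 38 50 50 49 51 50]
```

The bar sits square in the grip with no slip. The foot's lower edge moved from row 282.2 to 284.0, about 4.8 mm against 7.2 mm of screw travel. So it touched at about 1.2 rad, which is also where the torque trend changes. I go to 1.88, then release and regrip the post.

```bash
python3 turn.py 1.8 1.88 0.04; python3 - <<'E'
from h import *
bot.grip(1.0); s=bot.get_state()
o=s["orientation"]; bot.movel([A[0],A[1],215],None,150)
p,o=post(.86,215); bot.move_ptp(p,o)
bot.movel(post(.86,160)[0],o,150); bot.movel(post(.86,123)[0],o,60)
f0,_,_,_=rd(); np.save("f1.npy",f0)
bot.grip(0.0,30)
def tk(f,v=40):
    p,o=post(f,123); bot.movel(p,o,v)
    F,m,_,st=rd(4,.012); d=F-f0; a=np.array(st["tcp_pos"][:2])-A
    print(round(f,3),"tan",round(d[0]*cos(f)+d[1]*sin(f),2),"rad",round(d[0]*sin(f)-d[1]*cos(f),2),"ang",round(np.arctan2(a[0],-a[1]),3),round(st["t"],2))
tk(.86)
for f in (.8,.7,.6,.5,.45,.4,.35,.3,.25,.2): tk(f)
E
```

```text
1.84 tz -0.0032 txy [-1.052  0.947] F [-4.9 -5.   4. ] q6 1.837 eff6 0.011 g 45.4 t 19.78
1.88 tz 0.027 txy [-1.036  0.96 ] F [-5.3 -5.5  4.2] q6 1.877 eff6 0.022 g 45.4 t 20.1
0.86 tan -1.46 rad -0.68 ang 0.857 24.93
0.8 tan 4.97 rad -0.26 ang 0.813 25.25
0.7 tan 5.23 rad 0.06 ang 0.707 25.66
0.6 tan 4.34 rad -0.24 ang 0.603 26.07
0.5 tan 4.12 rad -0.37 ang 0.501 26.48
0.45 tan 4.38 rad 0.23 ang 0.452 26.77
0.4 tan 4.38 rad -0.02 ang 0.401 27.06
0.35 tan 4.19 rad 0.19 ang 0.351 27.35
0.3 tan 4.0 rad 0.7 ang 0.301 27.64
0.25 tan 3.83 rad 1.36 ang 0.251 27.93
0.2 tan 4.32 rad 0.89 ang 0.202 28.23
```

```bash
python3 - <<'E'
from h import *
f0=np.load("f1.npy")
def show(f,l):
    F,m,_,st=rd(4,.012); d=F-f0; a=np.array(st["tcp_pos"][:2])-A; t=d[0]*cos(f)+d[1]*sin(f)
    print(l,"tan",round(t,2),"rad",round(d[0]*sin(f)-d[1]*cos(f),2),"z",d[2].round(2),"ang",round(np.arctan2(a[0],-a[1]),3),round(st["t"],2)); return t
t=show(.2,"base")
p,o=post(-.1,123)
print("hit",bot.movel(p,o,12,threshold=11.6-t)); show(.05,"stop")
E
```

```text
base tan 4.49 rad 1.23 z 1.73 ang 0.202 28.26
hit True
stop tan -0.32 rad 0.75 z 2.8 ang 0.084 29.45
```

```bash
python3 - <<'E'
from h import *
f0=np.load("f1.npy")
def show(f,l):
    F,m,_,st=rd(6,.012); d=F-f0; a=np.array(st["tcp_pos"][:2])-A; t=d[0]*cos(f)+d[1]*sin(f)
    print(l,"tan",round(t,2),"rad",round(d[0]*sin(f)-d[1]*cos(f),2),"ang",round(np.arctan2(a[0],-a[1]),3),round(st["t"],2)); return t
t=show(.08,"base")
p,o=post(-.08,123)
print("hit",bot.movel(p,o,12,threshold=13.0-t)); show(.03,"stop")
E
```

```text
base tan -1.3 rad 0.53 ang 0.084 29.5
hit True
stop tan 2.01 rad 0.27 ang 0.083 30.15
```

```bash
python3 - <<'E'
from h import *
f0=np.load("f1.npy")
def one():
    st=bot.get_state(); d=st["contact_force"]-f0; a=np.array(st["tcp_pos"][:2])-A; f=np.arctan2(a[0],-a[1])
    return [round(float(x),3) for x in (st["t"],f,d[0]*cos(f)+d[1]*sin(f),d[0]*sin(f)-d[1]*cos(f),d[2],st["effort"][0])]
print(one())
for f in (.078,.07):
    p,o=post(f,123); bot.movel(p,o,6)
    for _ in range(6): print(f,one()); bot.dwell(.03)
E
```

```text
[30.158, 0.083, 2.049, 0.73, 1.989, -0.409]
0.078 [30.417, 0.082, 0.459, 1.899, 1.126, 0.351]
0.078 [30.45, 0.082, 0.434, 1.7, 1.929, 0.355]
0.078 [30.483, 0.082, 0.877, 1.74, 1.487, 0.368]
0.078 [30.517, 0.082, 0.896, 1.488, 1.568, 0.381]
0.078 [30.55, 0.082, 0.882, 0.703, 1.204, 0.395]
0.078 [30.583, 0.082, 1.835, 1.18, 0.302, 0.408]
0.07 [30.883, 0.082, 5.402, 2.1, -1.927, -0.231]
0.07 [30.917, 0.082, 5.08, 1.719, -0.453, -0.221]
0.07 [30.95, 0.082, 3.907, 1.282, -1.15, -0.213]
0.07 [30.983, 0.082, 4.648, 1.974, -1.034, -0.207]
0.07 [31.017, 0.082, 5.329, 1.426, -1.036, -0.205]
0.07 [31.05, 0.082, 4.13, 1.854, -1.036, -0.201]
```

```bash
python3 - <<'E'
from h import *
f0=np.load("f1.npy")
def one(l):
    F,_,sd,st=rd(5,.012); d=F-f0; a=np.array(st["tcp_pos"][:2])-A; f=np.arctan2(a[0],-a[1]); t=d[0]*cos(f)+d[1]*sin(f)
    print(l,[round(float(x),3) for x in (st["t"],f,t,d[0]*sin(f)-d[1]*cos(f),d[2],sd)]); return t
t=one("base")
p,o=post(-.06,123)
print(bot.movel(p,o,8,threshold=13.7-t)); one("stop")
E
```

```text
base [31.117, 0.082, 5.003, 1.942, -1.123, 0.543]
True
stop [32.35, -0.01, 1.383, 0.37, 1.681, 0.48]
```

```bash
python3 - <<'E'
from h import *; import cv2
f0=np.load("f1.npy")
bot.grip(1.0); F,_,sd,st=rd(8); print("baseline drift",(F-f0).round(2),sd,st["t"],st["tcp_pos"].round(2))
bot.movel([st["tcp_pos"][0],st["tcp_pos"][1],240],None,150)
bot.dwell(.2)
cm=imaging.camera_model("wrist"); w=imaging.capture("wrist"); s=imaging.capture("scene")
import pickle; pickle.dump(cm,open("cm2.pkl","wb")); cv2.imwrite("pics/s4.png",s); cv2.imwrite("pics/w4.png",w)
c=cv2.resize(s[225:320,230:330],None,fx=4,fy=4,interpolation=3)
k=cv2.resize(w[60:300,220:420],(400,480),interpolation=3)[:380]; cv2.imwrite("pics/c4.png",np.hstack([c,k]))
E
```

```text
baseline drift [ 0.04 -0.12  0.25] 0.708807478511553 33.1583 [ 539.45 -151.68  123.12]
```

View pics/c4.png

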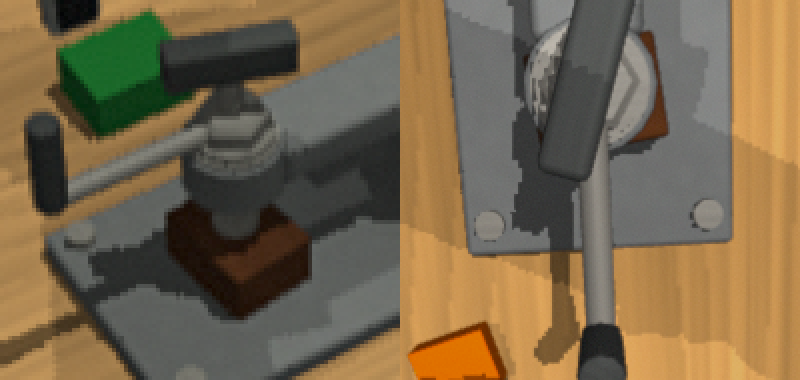

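The nut lever is back near 0, the T-bar is turned about 1.88 rad, and the block is in place under the foot. Before handing in, I check the foot's travel once more from the clear view, with averaged frames.

```bash
python3 - <<'E'
import cv2,numpy as np
from bench import imaging
a=cv2.cvtColor(cv2.imread("pics/scene0.png"),6).astype(float)
b=np.mean([cv2.cvtColor(imaging.capture("scene"),6) for _ in range(8)],0)
def edge(i,x):
    c=i[276:289,x]; k=np.argmin(np.diff(c)); hi=c[max(k-2,0):k].max(); lo=c[k+1:k+4].min(); m=(hi+lo)/2
    for j in range(len(c)-1):
        if c[j]>=m>c[j+1]: return 276+j+(c[j]-m)/(c[j]-c[j+1])
d=[edge(b,x)-edge(a,x) for x in range(286,295)]
print(np.round(d,2),"px median",np.median(d),"travel mm",np.median(d)/.365)
E
```

```text
[1.6  1.56 1.89 1.91 1.63 1.73 1.6  1.87 2.24] px median 1.727435897435896 travel mm 4.732701088865469
```

```bash
python3 -c "
from bench import bot
print(bot.get_state()['t'], bot.sign_off())"
```

```text
the job is handed in; nothing more can be done
34.8083 None
```

The job is handed in at 34.8 s; all figures are my estimates, and no verdict came back. The nut was opened to 0.86 rad, the screw was turned down 1.88 rad (about 28 N on the block, which stayed in place), and the nut was retightened to roughly 13 to 14 N, the least certain of these.

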